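# Hang the brush-wash pail on the free hook

## Task

Clear the brush-wash pail off the painting table: with the pail still standing there, swing its folded wire handle up until it is upright, then take the pail by that handle, carry it without tipping it and hang it by the handle over the empty hook of the wire grid, not on the hook that holds the tape rolls. Let it hang still there, and leave the jars, the palette and the brushes as they are.

Things in the scene. Friction and masses are not known exactly. Their poses are not given: they have to be found in the camera images.
- pail: open stainless brush-wash pail, 96 mm across the rim, 88 mm across the base, 105 mm tall, 0.3 to 0.6 kg, loose on the table. Origin at the centre of its underside, z up. Its two ears, which carry the wire handle (bail), stand on its +y and -y sides; the handle lies folded towards its -x side
- bail (a joint): angle of the wire handle about the line through the ears (96 mm above the pail's underside, parallel to the pail's y): 0 upright, positive leaning to the pail's -x side; it is folded at about +1.8 to +1.9 (a little below level; stop at 1.92) and can go over to -1.92. The pivots are stiff enough (0.03 N m) that it stays where it is left
- bail_top (a point): middle of the handle's top, on the centre line of its 5 mm orange-coated wire, 66 mm from the pivot line. z points from the pivots to it, y along the pivots. The wire runs almost straight to both sides (4 mm lower at 36 mm, 18 mm at 50 mm), then to the pivots at 54 mm. Folded, it is about 14 mm off the pail's wall, 70 to 80 mm above the table; upright, 162 mm up, 57 mm over the rim
- free_hook: the empty display hook, fixed on the grid. Origin on the prong's centre line at the grid, 227 mm above the table. The prong, a level round bar 7 mm thick, runs 108 mm along this body's -x axis (towards the robot), then turns up at 45 degrees to a red ball 126 mm out, whose top is 23 mm above the centre line. A back plate 22 mm wide reaches 31 mm above and 55 mm below the prong
- taken_hook: an equal hook on the same grid, 140 to 200 mm from the empty one, with two tape rolls (cream and blue, 100 mm across) hanging on it. Same origin and axes. Fixed
- grid: black wire display grid, 380 mm wide and 255 mm tall, standing on two flat feet; origin on the table under the middle of the grid, its -x axis is the side of the hooks, y along the grid. Fixed
- jar_violet: pigment jar with violet powder and steel lid, 48 mm across, 115 mm tall, loose; origin at the centre of its underside
- jar_ochre: the same with ochre powder
- jar_teal: the same with teal powder
- jar_crimson: the same with crimson powder
- jar_shaker: clear jar with a white pierced cap, 48 mm across, 112 mm tall, loose; origin at the centre of its underside
- palette: round flower-shaped glass palette with twelve paint wells, 212 mm across, 22 mm tall, loose, 0.9 kg; origin at the centre of its underside
- brush_a: black paint brush, 200 mm long and 8 mm thick, lying loose along its x axis; origin on the table under its middle
- brush_b: a second brush like it

How it is judged:
By the outcome, as a careful person would: the job done as asked, in the order asked, and still so for the second after the job is handed in, with the robot touching nothing.
It also fails if it takes over 64 s, if anything falls off the work surface, if the arm or the gripper's body presses on something with over 40 N, if the wrist force passes 120 N, or if a joint passes its speed limit or range.

## Robot

A 7-joint arm with a two-finger parallel gripper is mounted at the origin on the work surface. World frame = base frame: x ahead of the robot, y to its left, z up, the work surface at z = 0. Lengths are in m, angles in rad, forces in N, time in s.
With the tool pointing down it reaches from about 0.425 to 0.875 m from the base axis. Payload 9.9 kg.
Tool frame: the origin (TCP) lies at the very end of the fingers, on their centre line; the grasp point (between the pads) lies 19 mm behind it; z points along the fingers, y is the line along which they close (so a half turn about z gives the same grasp; the last joint's range is limited). The gripper opens to 85 mm and grips with 20 to 120 N. Pads are 22 mm wide; open, the fingers measure 114 mm over their backs; the gripper's body (76 mm by 85 mm) begins 54 mm behind the grasp point. The pads swing forward as they close: fully open they stand 13 mm farther back than shut.
Start: joints at [1.224, 0.576, 0.025, 1.437, -0.015, 1.129, -0.057], TCP at [0.175, -0.652, 0.231] pointing down, gripper open.
Joint ranges: [-2.76, 2.76], [-0.34, 2.15], [-1.52, 1.57], [0.19, 2.46], [-1.09, 4.23], [0.17, 1.99], [-2.82, 2.82]. Speed limits (rad/s): [2.22, 2.22, 3.01, 3.01, 3.14, 3.14, 3.14].

## Interface

Orientations are given as a unit quaternion [w, x, y, z].
In Python, from plant import manip gives the robot as it stands.
- The arm moves only by the tool play_rows, never from a script. Its argument "increments" is a list of rows, each a list of 4 numbers: the shift along the world's x, y, z in cm, then the turn about the world's z in rad. In form: [[x, y, z, yaw], ...]. A call has 1 to 5 rows; each row shifts and turns the commanded pose from where the row before left it; what a row does not reach is not made up. A row lasts 1/10 s, in which the tool goes at most 50 mm and 8.59 degrees, less where a joint would pass 70% of its speed; a pose out of reach is approached as far as the arm can. A call with a gripper value outside its range is refused whole. "claw" is the closure, from 0 (fully open) to 1 (shut), set as the call begins (left out, the last holds). The fingers move at their own pace and stop on an object; "newtons" is the grip in N (left out, the last holds). Time passes only in rows, so rows that do not move let the fingers close. It gives the time, the measured TCP pose, the force, the opening and the grip force at its end, in the units of the state.
- manip.state(): the state, without advancing time (a new reading comes with each control period).
- manip.snapshot(name): name is "side" or "top"; returns a dict with "image" (384x512x3 uint8, blue, green, red), "K" (3x3 intrinsics, pixels), "k1" (the pictures are not rectified: a ray, as slopes to the right and down, at radius r is drawn at 1 + k1 r^2 times it, then the intrinsics apply), "R" (3x3) and "t" (3): a world point X has camera coordinates R X + t. Camera axes: x right, y down, z forward; pixel columns grow to the right and rows downward; lengths in m; the calibration is good to about 2 mm. A picture is of the moment at which its call begins. There is no depth.
- manip.hand_in(): hands the job in; it is judged then, once.
The state is a dict: "time": time; "joint_pos": joint angles; "dq": joint speeds; "tau": joint torques, N m; "tcp_pos": TCP position; "orientation": TCP orientation; "contact_force": force on the tool from outside, world axes, zero at the start; "torque": the same for the moment, N m; "opening": finger opening in m; "gripper_force": force on a finger pad.
Only numpy, scipy, OpenCV 4.12 (cv2) and the standard library are available. Lean on these libraries where they do the work, as an engineer would, in place of code of your own. Each camera call takes 0.05 s, during which the arm holds its last target. There are 200 camera calls.

## Working session

There is one attempt and no reset: what is moved stays moved. The work goes in short steps, Python scripts to look and compute and a tool call to move; the robot and the scene stay as the last step left them, time stands still between calls to the robot, and variables do not carry over. Pictures are saved under pics/ and viewed, at most 10 in all, crops included, and the job is handed in when it is done.

Besides the shell and the picture viewer there is one more tool, called after ">>>" as name([rows], argument=value, ...), one row to a line, values as JSON. play_rows: Moves the arm, as the interface text tells. Its arguments: {"type":"object","properties":{"increments":{"type":"array","items":{"type":"array","items":{"type":"number"}}},"claw":{"type":"number"},"newtons":{"type":"number"}},"required":["increments"]}

```bash
mkdir -p pics
cat > h.py <<'E'
import numpy as np, cv2
from plant import manip
def snap(n,f=None):
    s=manip.snapshot(n)
    if f: cv2.imwrite('pics/'+f,s['image'])
    return s
def ray(s,u,v):
    K=np.array(s['K']);k=s['k1'];R=np.array(s['R']);t=np.array(s['t'])
    d=np.array([(u-K[0,2])/K[0,0],(v-K[1,2])/K[1,1]]);p=d.copy()
    for _ in range(30): p=d/(1+k*(p@p))
    return -R.T@t, R.T@np.array([p[0],p[1],1.])
def onz(s,u,v,z):
    c,d=ray(s,u,v); return c+d*(z-c[2])/d[2]
def two(s1,p1,s2,p2):
    c1,d1=ray(s1,*p1);c2,d2=ray(s2,*p2)
    l=np.linalg.lstsq(np.c_[d1,-d2],c2-c1,rcond=None)[0]
    a=c1+d1*l[0];b=c2+d2*l[1]; return (a+b)/2,np.linalg.norm(a-b)
def proj(s,X):
    K=np.array(s['K']);p=np.array(s['R'])@X+np.array(s['t']);p=p[:2]/p[2]
    p=p*(1+s['k1']*(p@p)); return K[:2,:2]@p+K[:2,2]
E
python3 - <<'E'
from h import *
for n in('side','top'):
    s=snap(n,n+'0.png'); c=-np.array(s['R']).T@s['t']; print(n,c.round(3),np.array(s['R']).round(2).tolist(),s['k1'],s['K'][0][0])
st=manip.state();print(st['time'],st['tcp_pos'],st['orientation'],st['opening'])
E
```

```text
side [0.421 1.36  0.959] [[-1.0, -0.06, -0.02], [-0.01, 0.5, -0.87], [0.07, -0.86, -0.5]] -0.20306927299459815 494.62820867606564
top [ 0.363 -0.016  1.092] [[0.03, -1.0, 0.03], [-0.98, -0.03, -0.19], [0.19, -0.02, -0.98]] -0.06184658420198803 368.889070190467
0.1 [ 0.1752626  -0.65140868  0.23050721] [-7.65307862e-04  9.91377221e-01  1.31036646e-01 -1.33422817e-04] 0.08547399619238809
```

View pics/side0.png

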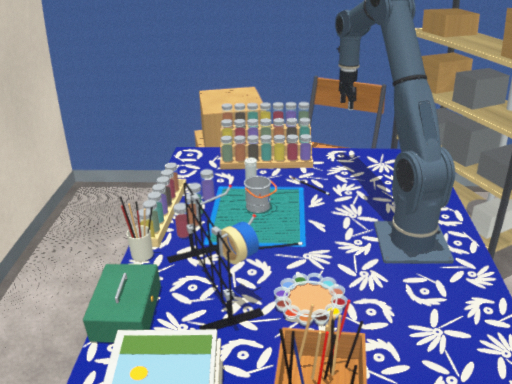

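View pics/top0.png

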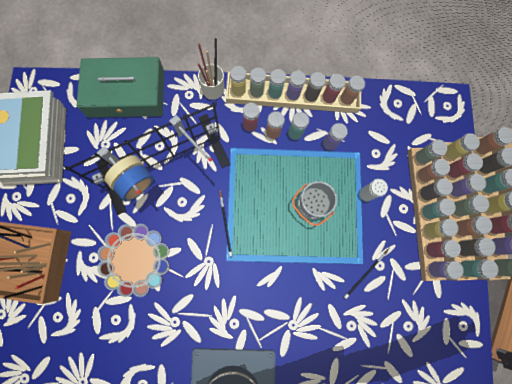

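The side view shows the pail at about (258,193) and the grid at about (210,250). In the top view the pail is at about (317,200) with its orange handle to the lower left. The free hook is near (190,130) in the top view and the tape hook near (128,180).

Run:
```python
from h import *
a=cv2.imread('pics/top0.png');b=cv2.imread('pics/side0.png')
z=lambda i,x,y,w,h,f:cv2.resize(i[y:y+h,x:x+w],None,fx=f,fy=f,interpolation=cv2.INTER_CUBIC)
A=z(a,60,90,200,130,4)
B=np.hstack([z(a,280,160,66,80,6),z(b,160,170,66,80,6)])
cv2.imwrite('pics/c1.png',A);cv2.imwrite('pics/c2.png',np.hstack([z(a,280,160,70,80,5),z(b,225,160,70,80,5)]))
cv2.imwrite('pics/c3.png',z(b,160,170,110,120,5)[:600])
```

```text
(no output)
```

View pics/c1.png

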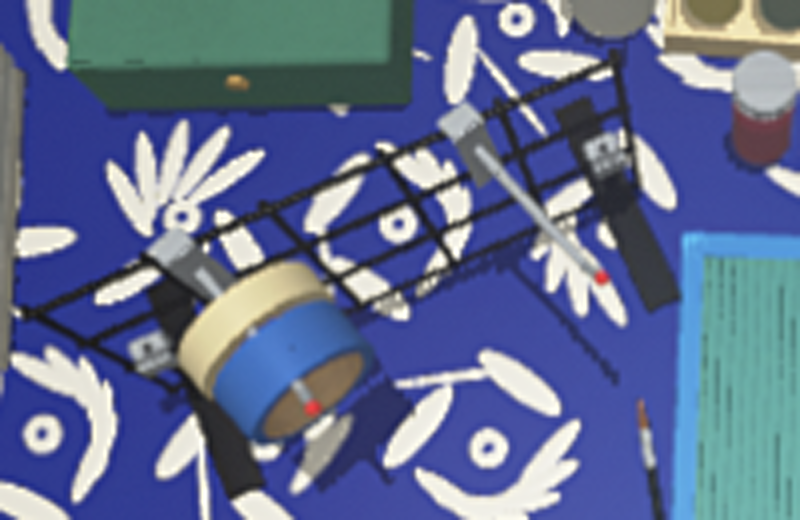

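View pics/c2.png

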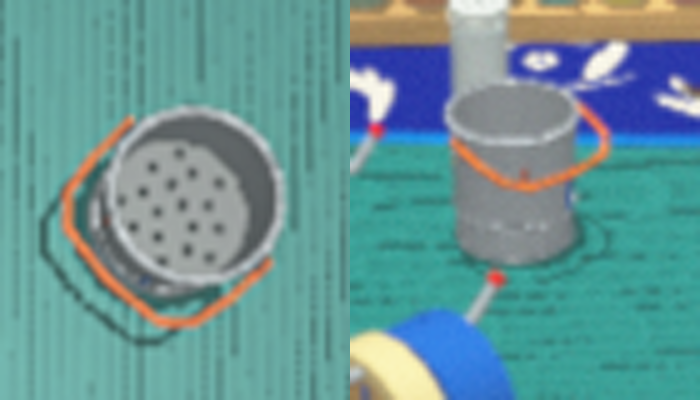

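View pics/c3.png

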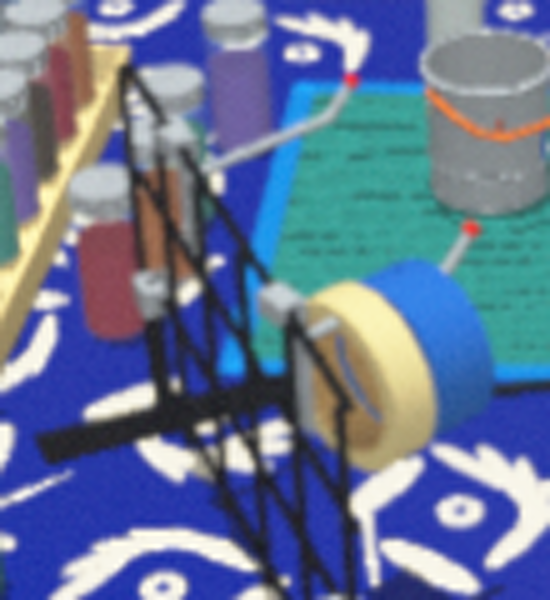

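The crops show the free hook's red ball at about (210.5,159.5) in top and (230,186) in side. The tape hook's ball is at (138,192) in top and (254.6,216) in side. The pail rim centre is at about (319.4,199.4) in top, and the orange handle's ends are at (306,184) and (334,212).

Run:
```python
from h import *
T=snap('top');S=snap('side')
f,e=two(T,(210.5,159.5),S,(230.2,186));print('free ball',f,e)
g,e=two(T,(138.2,192),S,(254.6,215.8));print('taken ball',g,e)
# grid top corners (z .255)
a=onz(T,60+28/4,90+313/4,.255);b=onz(T,60+618/4,90+62/4,.255);print('grid corners',a,b)
d=(b-a)[:2];d/=np.linalg.norm(d);n=np.array([d[1],-d[0]]);n=n if n[0]<0 else -n
print('normal',n,np.arctan2(n[1],n[0]),'from balls',(f-g)[:2]/np.linalg.norm((f-g)[:2]),np.linalg.norm((f-g)[:2]))
print('root',f[:2]-n*.126, 'plate',onz(T,60+464/4,90+122/4,.258))
c=onz(T,319.2,199.4,.105);print('pail',c)
e1=onz(T,306,183.6,.096);e2=onz(T,334,212.4,.096);print('ears',e1,e2,np.linalg.norm(e1-e2),(e1+e2)/2)
m=cv2.inRange(cv2.cvtColor(T['image'],cv2.COLOR_BGR2HSV),(5,130,120),(18,255,255));m[:, :285]=0;m[:,345:]=0;m[:160]=0;m[240:]=0
ys,xs=np.nonzero(m);P=np.array([onz(T,x,y,.085)[:2] for x,y in zip(xs,ys)])
y=(e1-e2)[:2];y/=np.linalg.norm(y);x=np.array([y[1],-y[0]]);Q=P-c[:2]
print('y axis',y,'yaw x',np.arctan2(x[1],x[0]));print('x extent',(Q@x).min(),(Q@x).max(),(Q@y).min(),(Q@y).max())
i=np.argsort(Q@x)[:25];print('top pts mean',P[i].mean(0),np.c_[Q@x,Q@y][i].round(3).tolist())
mm=cv2.inRange(cv2.cvtColor(S['image'],cv2.COLOR_BGR2HSV),(5,130,120),(18,255,255));mm[:, :225]=0;mm[:,290:]=0;mm[:160]=0;mm[230:]=0
print(cv2.boundingRect(m),cv2.boundingRect(mm))
```

```text
free ball [0.59349626 0.06760913 0.24288295] 0.0007721358898773441
taken ball [0.50957939 0.232353   0.24283803] 0.0009251871102834232
grid corners [0.55879302 0.40150447 0.255     ] [0.72597386 0.06366637 0.255     ]
normal [-0.89626412 -0.44352071] -2.6820695751156003 from balls [ 0.45388606 -0.89105973] 0.18488531794854354
root [0.70642554 0.12349274] plate [0.68322648 0.1531832  0.258     ]
pail [ 0.52923728 -0.21987011  0.105     ]
ears [ 0.5739869 -0.1851313  0.096    ] [ 0.49589091 -0.26248188  0.096     ] 0.10991858737584122 [ 0.53493891 -0.22380659  0.096     ]
y axis [0.71048939 0.70370791] yaw x -0.7901934141666109
x extent -0.06470837315504686 0.00852150441636528 -0.05389579326389994 0.05768196449002733
top pts mean [ 0.4903866  -0.17023416] [[-0.065, 0.009], [-0.065, 0.005], [-0.065, 0.001], [-0.064, -0.003], [-0.064, -0.007], [-0.063, 0.026], [-0.063, 0.023], [-0.063, 0.019], [-0.063, 0.015], [-0.063, 0.011], [-0.063, 0.007], [-0.063, 0.003], [-0.063, -0.001], [-0.062, -0.005], [-0.062, -0.008], [-0.062, -0.012], [-0.062, -0.016], [-0.062, -0.02], [-0.062, -0.024], [-0.061, 0.036], [-0.061, 0.032], [-0.061, 0.028], [-0.061, 0.025], [-0.061, 0.021], [-0.061, 0.017]]
(293, 184, 41, 41) (246, 185, 30, 13)
```

Run:
```python
from h import *
from scipy.interpolate import PchipInterpolator as P
yy=np.linspace(-53.9,53.9,800); h=P([0,36,50,54],[66,62,48,0])(abs(yy))*np.sin(1.85)
W=np.c_[-h,yy]; th0=np.linspace(0,2*np.pi,2000); C=48*np.c_[np.cos(th0),np.sin(th0)]
best=[]
for th in np.radians(np.arange(0,60,3)):
  n=np.array([-np.cos(th),np.sin(th)]);t=np.array([np.sin(th),np.cos(th)])
  for c in range(-20,50,2):
    f=lambda A:(A@n)[(abs(A@t-c)<11)&(A@n>0)]
    a,b=f(W),f(C)
    if len(a): best.append((a.min()-2.5-(b.max() if len(b) else 0),np.degrees(th),c,a.min()-2.5))
for b in sorted(best)[-6:]:print(b)
T=snap('top')
for u,v,z in((480,150,.227),(560,235,.227),(464,105,.258),(464,140,.258)):print(onz(T,60+u/4,90+v/4,z))
S=snap('side')
print(two(T,(60+480/4,90+150/4),S,(160+212/5,170+163/5)), two(T,(60+562/4,90+237/4),S,(160+325/5,170+122/5)))
```

```text
(np.float64(16.51396983435088), np.float64(33.0), 4, np.float64(64.5139540107157))
(np.float64(16.526130811170354), np.float64(36.0), 2, np.float64(64.52609287396673))
(np.float64(16.56141224582357), np.float64(36.0), 0, np.float64(64.56137430861995))
(np.float64(16.64122065099461), np.float64(29.999999999999996), 6, np.float64(64.64121900441438))
(np.float64(16.678258875832555), np.float64(39.0), -2, np.float64(64.67825806900824))
(np.float64(16.820303784146944), np.float64(42.0), -4, np.float64(64.82028474968068))
[0.6772029  0.14832315 0.227     ]
[0.62439569 0.09604008 0.227     ]
[0.69398217 0.1539522  0.258     ]
[0.67190154 0.1523769  0.258     ]
(array([0.67043778, 0.14705239, 0.23249532]), np.float64(0.008969904925514399)) (array([0.61390272, 0.0941445 , 0.23102914]), np.float64(0.015439681907750392))
```

Run:
```python
from h import *
T=snap('top');S=snap('side')
print(two(T,(319.5,199.1),S,(257.5,182.2)))
for s,cc in((T,(319.5,199.1)),(S,(257.5,182.2))):print(onz(s,*cc,.105))
def om(s,b):
    m=cv2.inRange(cv2.cvtColor(s['image'],cv2.COLOR_BGR2HSV),(4,110,100),(20,255,255));k=np.zeros_like(m);k[b[1]:b[3],b[0]:b[2]]=255
    ys,xs=np.nonzero(m&k);return np.c_[xs,ys]
a=om(T,(285,160,345,240));b=om(S,(225,160,295,230))
# predicted bail for hypotheses: mean pixel distance
from scipy.interpolate import PchipInterpolator as P
from scipy.optimize import least_squares
yy=np.linspace(-53.9,53.9,300);h=P([0,36,50,54],[66,62,48,0])(abs(yy))
from scipy.spatial import cKDTree
def wire(p):
    cx,cy,yw,ang=p;X=-h*np.sin(ang);Z=96+h*np.cos(ang)
    return np.c_[cx+(X*np.cos(yw)-yy*np.sin(yw))/1e3,cy+(X*np.sin(yw)+yy*np.cos(yw))/1e3,Z/1e3]
def r(p):
    w=wire(p);return np.r_[tuple(cKDTree([proj(s,q) for q in w[::3]]).query(x)[0] for s,x in((T,a),(S,b)))]
o=least_squares(r,[.531,-.221,-.79,1.85],loss='soft_l1',diff_step=1e-3);print(o.x,np.abs(r(o.x)).mean(),len(a),len(b))
```

```text
(array([ 0.53086248, -0.22184703,  0.09943892]), np.float64(0.00033517279540683866))
[ 0.53009269 -0.22070207  0.105     ]
[ 0.52998499 -0.21155863  0.105     ]
[ 0.53034317 -0.24670637 -1.22400271  1.85773233] 14.46271323891734 133 411
```

>>> play_rows([
  [0, 0, 4, 0.14],
  [1, 2, 3, 0.14],
  [2.5, 4, 0, 0.14],
  [2.5, 4, 0, 0.14],
  [2.5, 4, 0, 0.14],
], claw=0.83, newtons=20)

```text
time: 0.9
tcp_pos: [0.261, -0.5103, 0.3016]
orientation: [0.0, 0.885, 0.465, -0.0]
contact_force: [0.9, -0.4, -0.1]
opening: 0.0147
gripper_force: 0.0
```

Run:
```python
from h import *
T=snap('top')
m=cv2.inRange(cv2.cvtColor(T['image'],cv2.COLOR_BGR2HSV),(4,110,100),(20,255,255));m[:, :285]=0;m[:,345:]=0;m[:160]=0;m[240:]=0
ys,xs=np.nonzero(m);P=np.array([onz(T,x,y,.08)[:2] for x,y in zip(xs,ys)])-[.5315,-.222]
n=np.array([-.987,.160]);t=np.array([.16,.987])
for k in range(-14,15,4):
    i=abs(P@t*1e3-k)<2.5
    if i.any():print(k,(P[i]@n).min().round(4),(P[i]@n).max().round(4))
```

```text
-14 0.0598 0.0658
-10 0.063 0.0663
-6 0.0668 0.0673
-2 0.0679 0.0711
2 0.0684 0.0711
6 0.0689 0.0694
10 0.0672 0.07
14 0.0628 0.0683
```

>>> play_rows([
  [3, 4, 0, 0.13],
  [3, 4, 0, 0.13],
  [3, 4, 0, 0.13],
  [3, 4, 0, 0.057],
  [3, 4, 0, 0],
])

```text
time: 1.45
tcp_pos: [0.4111, -0.3105, 0.3016]
orientation: [0.0, 0.761, 0.648, 0.0]
contact_force: [0.6, -0.6, -0.3]
opening: 0.0147
gripper_force: 0.0
```

>>> play_rows([
  [2.6, 4, -2],
  [2.5, 4, -3],
  [0.1, 2.2, -4],
  [0, 0, -4],
  [0, 0, 0],
])

```text
schema error: expected 4 numbers
```

>>> play_rows([
  [2.6, 4, -2, 0],
  [2.5, 4, -3, 0],
  [0, 2.2, -4, 0],
  [0, 0, -4, 0],
  [0, 0, 0, 0],
])

```text
time: 1.95
tcp_pos: [0.4553, -0.2141, 0.1715]
orientation: [-0.003, 0.761, 0.648, -0.002]
contact_force: [0.5, -0.7, 0.5]
opening: 0.0148
gripper_force: 0.0
```

Run:
```python
from h import *
T=snap('top');S=snap('side');print(manip.state()['tcp_pos'])
z=lambda i,x,y,w,h,f:cv2.resize(i[y:y+h,x:x+w],None,fx=f,fy=f,interpolation=cv2.INTER_CUBIC)
cv2.imwrite('pics/d1.png',np.hstack([z(T['image'],270,150,80,100,5),z(S['image'],220,120,80,100,5)]))
print(proj(T,np.array([.462,-.209,.08])),proj(S,np.array([.462,-.209,.08])))
```

```text
[ 0.45790658 -0.21594297  0.1756938 ]
[313.59019191 224.75809847] [276.25968841 188.78324127]
```

View pics/d1.png

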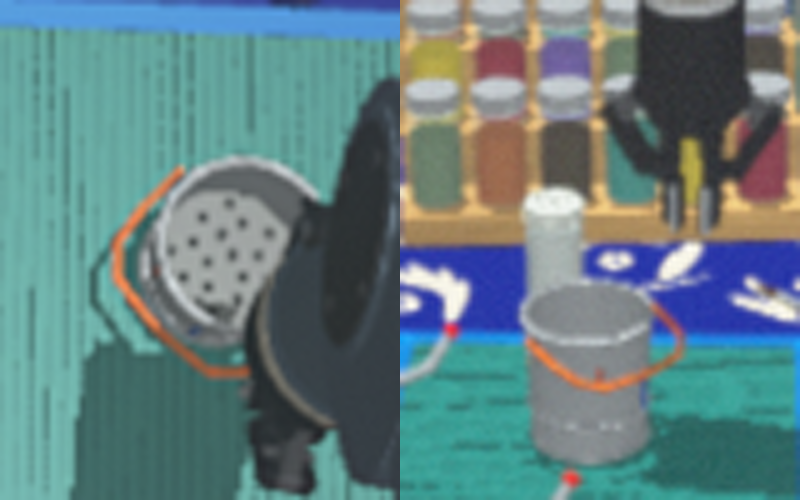

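The fingertips, at about (685,210) in the right half of the crop, are thin, roughly 7 mm each. They sit above and slightly short of the orange corner. I'll let the arm settle before descending.

>>> play_rows([
  [0, 0, 0, 0],
  [0, 0, 0, 0],
])

```text
time: 2.25
tcp_pos: [0.4587, -0.2164, 0.177]
orientation: [0.001, 0.762, 0.647, 0.001]
contact_force: [-0.5, 0.2, -0.5]
opening: 0.015
gripper_force: 0.0
```

>>> play_rows([
  [0.4, 0.8, 0, 0],
  [0, 0, -2, 0],
  [0, 0, -2, 0],
  [0, 0, -2, 0],
  [0, 0, 0, 0],
])

```text
time: 2.75
tcp_pos: [0.4611, -0.2067, 0.1139]
orientation: [-0.001, 0.762, 0.648, -0.001]
contact_force: [0.1, -0.6, 0.3]
opening: 0.0147
gripper_force: 0.0
```

>>> play_rows([
  [0.1, -0.1, 0, 0],
  [0, 0, -1, 0],
  [0, 0, -1, 0],
  [0, 0, 0, 0],
])

```text
time: 3.15
tcp_pos: [0.4622, -0.2082, 0.0941]
orientation: [-0.001, 0.762, 0.648, -0.0]
contact_force: [-0.9, -0.1, -0.0]
opening: 0.0142
gripper_force: 0.0
```

>>> play_rows([
  [0, 0, -0.8, 0],
  [0, 0, -0.8, 0],
  [0, 0, -0.8, 0],
  [0, 0, 0, 0],
])

```text
time: 3.55
tcp_pos: [0.4628, -0.2083, 0.0701]
orientation: [-0.0, 0.762, 0.648, -0.0]
contact_force: [1.1, 0.5, 0.2]
opening: 0.0144
gripper_force: 0.9
```

Run:
```python
from h import *
T=snap('top');S=snap('side');s=manip.state();print(s['tcp_pos'],s['contact_force'],s['torque'])
z=lambda i,x,y,w,h,f:cv2.resize(i[y:y+h,x:x+w],None,fx=f,fy=f,interpolation=cv2.INTER_CUBIC)
cv2.imwrite('pics/d2.png',np.hstack([z(T['image'],270,150,80,100,5),z(S['image'],230,150,70,83,6)[:500]]))
```

```text
[ 0.46311328 -0.20834921  0.07093997] [ 1.18666775e+00 -4.50473127e-01  9.39339469e-04] [-0.11739304 -0.20952478 -0.06474603]Traceback (most recent call last):
  File "<stdin>", line 4, in <module>
    return _nx.concatenate(arrs, 1, dtype=dtype, casting=casting)
           ~~~~~~~~~~~~~~~^^^^^^^^^^^^^^^^^^^^^^^^^^^^^^^^^^^^^^^
ValueError: all the input array dimensions except for the concatenation axis must match exactly, but along dimension 0, the array at index 0 has size 500 and the array at index 1 has size 498
```

>>> play_rows([
  [0, 0, -0.4, 0],
  [0, 0, 0, 0],
  [0, 0, 0, 0],
  [0, 0, 0, 0],
], claw=1, newtons=20)

```text
time: 4.05
tcp_pos: [0.4623, -0.2086, 0.0676]
orientation: [0.0, 0.762, 0.648, -0.0]
contact_force: [-2.1, 0.4, 8.7]
opening: 0.0053
gripper_force: 21.1
```

>>> play_rows([
  [-0.1, 0.1, 0.6, 0],
  [-0.06, 0.06, 0.53, 0],
  [0, 0, 0.6, 0],
  [0, 0, 0.5, 0],
  [0, 0, 0, 0],
])

```text
time: 4.55
tcp_pos: [0.4615, -0.2068, 0.0902]
orientation: [0.0, 0.762, 0.648, 0.0]
contact_force: [-0.4, 1.5, -0.6]
opening: 0.0048
gripper_force: 19.9
```

>>> play_rows([
  [0.07, -0.07, 0.6, 0],
  [0.08, -0.08, 0.6, -0.016],
  [0.15, -0.15, 0.57, -0.018],
  [0.16, -0.16, 0.57, -0.018],
  [0, 0, 0, 0],
])

```text
time: 5.05
tcp_pos: [0.4665, -0.2118, 0.1138]
orientation: [0.001, 0.779, 0.627, 0.0]
contact_force: [-0.3, 0.3, -0.2]
opening: 0.0045
gripper_force: 18.6
```

>>> play_rows([
  [0.23, -0.23, 0.52, -0.028],
  [0.23, -0.24, 0.51, -0.029],
  [0.3, -0.3, 0.44, -0.04],
  [0.3, -0.3, 0.43, -0.04],
  [0, 0, 0, 0],
])

```text
time: 5.55
tcp_pos: [0.4773, -0.2226, 0.1325]
orientation: [0.001, 0.82, 0.572, 0.0]
contact_force: [0.4, 1.7, 1.0]
opening: 0.0043
gripper_force: 18.7
```

Run:
```python
from h import *
T=snap('top');S=snap('side');s=manip.state();print(s['tcp_pos'],s['contact_force'],s['torque'])
z=lambda i,x,y,w,h,f:cv2.resize(i[y:y+h,x:x+w],None,fx=f,fy=f,interpolation=cv2.INTER_CUBIC)
cv2.imwrite('pics/d2.png',np.hstack([z(T['image'],270,150,80,100,5),z(S['image'],220,130,80,100,5)]))
```

```text
[ 0.4763389  -0.22207552  0.1319133 ] [-1.41930065  1.89056102  0.12448791] [0.3569853  0.07463293 0.10004682]
```

View pics/d2.png

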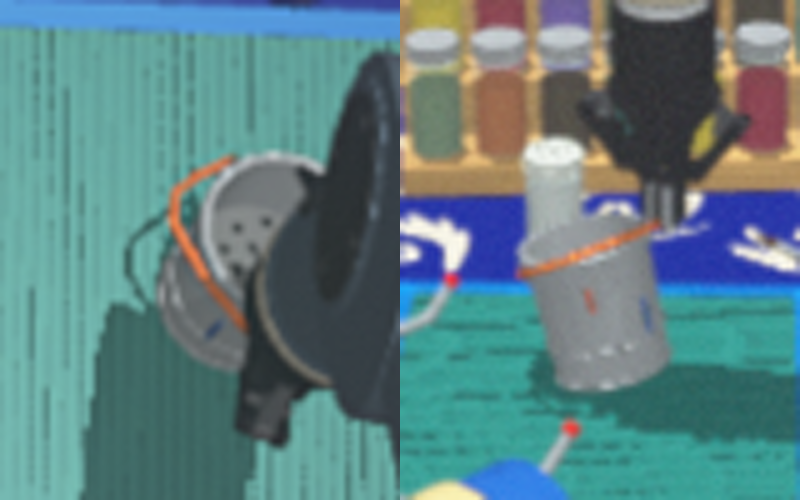

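The picture shows the pail tipped: the clamp carried it up with the bail, and its base is off the mat on the near side. I'll reverse the arc, set it flat and re-grip in shorter bites. The pail's red and blue stickers in the side view will show me when it is flat.

>>> play_rows([
  [-0.3, 0.3, -0.43, 0.04],
  [-0.3, 0.3, -0.44, 0.04],
  [-0.23, 0.24, -0.51, 0.029],
  [-0.23, 0.23, -0.52, 0.028],
  [0, 0, 0, 0],
])

```text
time: 6.15
tcp_pos: [0.4647, -0.211, 0.1118]
orientation: [-0.001, 0.778, 0.629, -0.001]
contact_force: [-1.5, 0.6, 1.2]
opening: 0.004
gripper_force: 18.9
```

```bash
cat > st.py <<'E'
from h import *
def feat(im):
    h=cv2.cvtColor(im,cv2.COLOR_BGR2HSV).astype(int);o={}
    w=np.zeros(im.shape[:2],bool);w[178:214,246:285]=1
    r=w&((h[...,0]<4)|(h[...,0]>172))&(h[...,1]>70)
    b=w&(h[...,0]>105)&(h[...,0]<130)&(h[...,1]>60)
    for n,m in(('red',r),('blue',b)):
        y,x=np.nonzero(m);o[n]=(len(x),x.mean().round(1) if len(x) else 0,y.mean().round(1) if len(x) else 0)
    return o
if __name__=='__main__':
    import sys
    print('0:',feat(cv2.imread('pics/side0.png')));print('d:',feat(snap('side',sys.argv[1])['image']))
    s=manip.state();print(s['tcp_pos'].round(4),s['contact_force'].round(1),s['torque'].round(2))
E
python3 st.py e1.png
```

```text
0: {'red': (6, np.float64(272.0), np.float64(187.3)), 'blue': (126, np.float64(277.5), np.float64(182.8))}
d: {'red': (4, np.float64(262.2), np.float64(185.2)), 'blue': (100, np.float64(278.4), np.float64(183.9))}
[ 0.4653 -0.2113  0.1123] [-1.8  0.1  1.2] [-0.04  0.56 -0.08]
```

Run:
```python
from h import *
a=cv2.imread('pics/side0.png');b=cv2.imread('pics/e1.png');T=snap('top')['image']
z=lambda i,x,y,w,h,f:cv2.resize(i[y:y+h,x:x+w],None,fx=f,fy=f,interpolation=cv2.INTER_CUBIC)
cv2.imwrite('pics/d3.png',np.hstack([z(i,x,y,44,90,6) for i,x,y in((a,236,140),(b,236,140),(T,286,150))]))
```

```text
(no output)
```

View pics/d3.png

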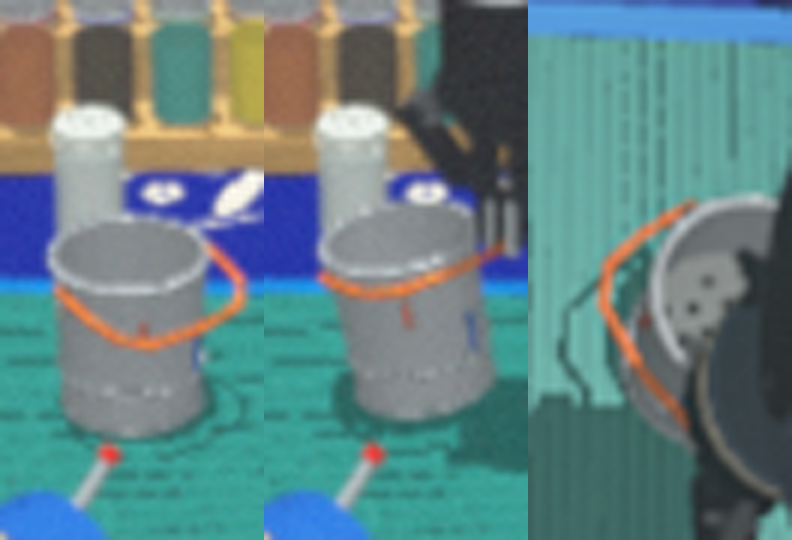

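The picture shows the pail still tilted by about 8 degrees. The bail has already turned up to roughly rim level relative to the pail. I'll lower further until it bears on the table, then open.

>>> play_rows([
  [-0.15, 0.15, -0.5, 0.018],
  [-0.1, 0.1, -0.5, 0.018],
  [0, 0, -0.2, 0],
  [0, 0, 0, 0],
])

```text
time: 6.65
tcp_pos: [0.4631, -0.2089, 0.1004]
orientation: [-0.0, 0.767, 0.642, -0.0]
contact_force: [-2.1, -0.1, 0.8]
opening: 0.004
gripper_force: 19.1
```

>>> play_rows([
  [0, 0, -0.3, 0],
  [0, 0, 0, 0],
])

```text
time: 6.85
tcp_pos: [0.4634, -0.2089, 0.0976]
orientation: [-0.0, 0.767, 0.642, -0.0]
contact_force: [-2.9, -1.5, 0.7]
opening: 0.0041
gripper_force: 19.2
```

>>> play_rows([
  [0, 0, -0.3, 0],
  [0, 0, 0, 0],
])

```text
time: 7.05
tcp_pos: [0.4633, -0.2089, 0.0945]
orientation: [-0.0, 0.767, 0.642, -0.0]
contact_force: [-2.7, -0.8, 0.5]
opening: 0.004
gripper_force: 19.4
```

>>> play_rows([
  [0, 0, 0, 0],
  [0, 0, 0, 0],
  [0, 0, 2, 0],
  [-0.5, 0, 5, 0],
  [-2, 0, 5, 0],
], claw=0.83)

```text
time: 7.55
tcp_pos: [0.4415, -0.2082, 0.2125]
orientation: [0.0, 0.766, 0.643, 0.001]
contact_force: [0.3, -1.3, 1.4]
opening: 0.0147
gripper_force: 0.0
```

>>> play_rows([
  [0, -4, 2, 0],
  [0, -5, 0, 0],
  [0, -5, 0, 0],
  [0, 0, 0, 0],
])

```text
time: 7.95
tcp_pos: [0.4385, -0.3565, 0.2309]
orientation: [0.002, 0.77, 0.639, -0.001]
contact_force: [-0.6, 0.5, -0.6]
opening: 0.0148
gripper_force: 0.0
```

Run:
```python
from h import *
T=snap('top','t2.png')['image'];b=snap('side','s2.png')['image'];print(manip.state()['tcp_pos'])
z=lambda i,x,y,w,h,f:cv2.resize(i[y:y+h,x:x+w],None,fx=f,fy=f,interpolation=cv2.INTER_CUBIC)
cv2.imwrite('pics/d4.png',np.hstack([z(T,276,155,65,80,6),z(b,230,155,65,80,6)]))
```

```text
[ 0.43991672 -0.35003065  0.23079623]
```

View pics/d4.png

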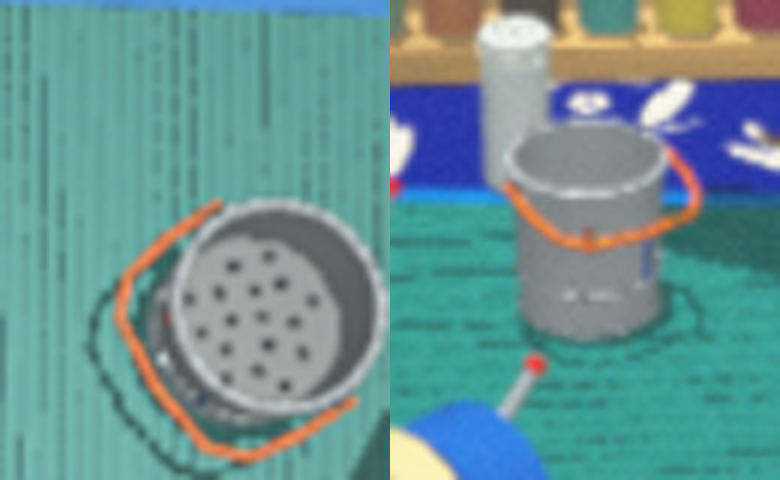

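The pail stands flat again, with its rim centre now at about top (322.2,206.1). The ears are at (312.3,189.2) and (334.7,222.2), and the bail is still folded with its corner near (310,229). A hard clamp locks the pivot, so I'll use a very light squeeze this time.

```bash
cat > pl.py <<'E'
from h import *
def rel(T,c,z,n,t):
    m=cv2.inRange(cv2.cvtColor(T['image'],cv2.COLOR_BGR2HSV),(4,110,100),(20,255,255));m[:, :280]=0;m[:,350:]=0;m[:160]=0;m[245:]=0
    ys,xs=np.nonzero(m);P=np.array([onz(T,x,y,z)[:2] for x,y in zip(xs,ys)])-c
    for k in range(-14,15,4):
        i=(abs(P@t*1e3-k)<2.5)&(P@n>0.04)
        if i.any():print(k,(P[i]@n).mean().round(4))
E
python3 - <<'E'
from pl import *
T=snap('top');S=snap('side')
c=onz(T,322.2,206.1,.105);print('c',c)
sc=onz(S,230+(587-390)/6,155+157/6,.105);print('c side',sc)
e1=onz(T,312.3,189.2,.098);e2=onz(T,334.7,222.2,.098);print((e1+e2)/2,np.linalg.norm(e1-e2))
y=(e1-e2)[:2];y/=np.linalg.norm(y);x=np.array([y[1],-y[0]]);print('yaw',np.arctan2(x[1],x[0]))
w1=onz(T,296.3,205.8,.08);w2=onz(T,310.2,229.2,.08);yw=(w1-w2)[:2];print('wire yaw',np.arctan2(*-yw[::-1])+np.pi/2, np.arctan2(-yw[0],yw[1]))
for th in(36,30):
  r=np.radians(th);n=-np.cos(r)*x-np.sin(r)*y;t=np.array([-n[1],n[0]])
  print(th,'n',n,'ang',np.degrees(np.arctan2(n[1],n[0])),'t',t); rel(T,c[:2],.08,n,t)
# wire height from side: bottom of wire mid (590,245)
for a in(1.92,1.85,1.7,1.5,1.3):
  q=c[:2]-x*.066*np.sin(a);print(a,proj(S,np.r_[q,.096+.066*np.cos(a)]),proj(T,np.r_[q,.096+.066*np.cos(a)]))
E
```

```text
c [ 0.51101699 -0.22799136  0.105     ]
c side [ 0.51104891 -0.21985578  0.105     ]
[ 0.5135749  -0.23293303  0.098     ] 0.10851101804528183
yaw -0.9707306280657678
wire yaw -1.024485190277642 -1.024485190277642
36 n [-0.94194752  0.33576014] ang 160.38123196774782 t [-0.33576014 -0.94194752]
-14 0.064
-10 0.0653
-6 0.066
-2 0.067
2 0.0656
6 0.066
10 0.0651
14 0.0635
30 n [-0.90169094  0.43238113] ang 154.38123196774785 t [-0.43238113 -0.90169094]
-14 0.0608
-10 0.0626
-6 0.0648
-2 0.0669
2 0.0675
6 0.0662
10 0.065
14 0.0641
1.92 [272.12869897 194.72378219] [301.64601764 219.62745648]
1.85 [272.33704008 193.82755463] [301.47217799 219.73771887]
1.7 [272.62673024 191.70731534] [301.42573001 219.75976661]
1.5 [272.66866031 188.52904698] [302.07261599 219.32373162]
1.3 [272.31221292 185.07253706] [303.53183217 218.35459281]
```

>>> play_rows([
  [0.3, 4.5, 0, -0.08],
  [0.3, 5, 0, -0.077],
  [0, 5, -2, 0],
  [0, 0, -4, 0],
  [0, 0, -4, 0],
], claw=0.86)

```text
time: 8.65
tcp_pos: [0.4471, -0.2046, 0.1328]
orientation: [0.001, 0.813, 0.582, 0.001]
contact_force: [0.9, -1.3, -1.5]
opening: 0.0119
gripper_force: 0.0
```

>>> play_rows([
  [0, 0, 0, 0],
  [0, 0, 0, 0],
])

```text
time: 8.85
tcp_pos: [0.446, -0.2066, 0.1331]
orientation: [-0.0, 0.814, 0.58, -0.0]
contact_force: [0.3, 0.2, 0.6]
opening: 0.0115
gripper_force: 0.0
```

>>> play_rows([
  [0, 0.1, -2, 0],
  [0, 0, -1.5, 0],
  [0, 0, -0.8, 0],
  [0, 0, -0.5, 0],
  [0, 0, 0, 0],
])

```text
time: 9.35
tcp_pos: [0.4462, -0.2067, 0.085]
orientation: [0.0, 0.815, 0.58, 0.0]
contact_force: [0.2, 0.4, -0.2]
opening: 0.012
gripper_force: 0.0
```

>>> play_rows([
  [0, 0, -0.7, 0],
  [0, 0, -0.7, 0],
  [0, 0, -0.5, 0],
  [0, 0, 0, 0],
])

```text
time: 9.75
tcp_pos: [0.4471, -0.2073, 0.0658]
orientation: [0.001, 0.815, 0.58, 0.001]
contact_force: [0.8, -1.1, 8.4]
opening: 0.0118
gripper_force: 3.9
```

>>> play_rows([
  [0, 0, 0, 0],
  [0, 0, 0, 0],
], claw=0.93)

```text
time: 9.95
tcp_pos: [0.4467, -0.2068, 0.0656]
orientation: [0.001, 0.815, 0.58, 0.001]
contact_force: [3.1, -1.0, 4.5]
opening: 0.0061
gripper_force: 6.2
```

>>> play_rows([
  [0, 0, 0, 0],
  [0, 0, 0, 0],
], claw=0.94)

```text
time: 10.15
tcp_pos: [0.4462, -0.2065, 0.0655]
orientation: [0.0, 0.815, 0.58, 0.0]
contact_force: [2.6, -0.7, 3.5]
opening: 0.0053
gripper_force: 12.4
```

>>> play_rows([
  [0, 0, 0, 0],
  [-0.05, 0.05, 0.4, 0],
  [-0.05, 0.07, 0.4, 0],
  [-0.05, 0.05, 0.4, 0],
  [0, 0, 0, 0],
], claw=0.925)

```text
time: 10.65
tcp_pos: [0.4442, -0.2048, 0.0779]
orientation: [0.0, 0.815, 0.58, 0.0]
contact_force: [2.2, 0.6, -0.3]
opening: 0.0063
gripper_force: 2.8
```

```bash
cat > ck.py <<'E'
from h import *
ref=cv2.imread('pics/s2.png');S=snap('side');im=S['image']
for nm,(x0,y0,x1,y1) in dict(base=(250,200,277,214),wall=(253,196,266,209)).items():
    p=ref[y0:y1,x0:x1]; r=cv2.matchTemplate(im[y0-12:y1+12,x0-12:x1+12],p,cv2.TM_CCOEFF_NORMED)
    _,m,_,l=cv2.minMaxLoc(r);print(nm,'shift',l[0]-12,l[1]-12,round(m,2))
h=cv2.cvtColor(im,cv2.COLOR_BGR2HSV);m=cv2.inRange(h,(4,110,100),(20,255,255))
for u in(252,256,260,264,268,272,276):
    y=np.nonzero(m[168:215,u])[0]; print(u,(y.mean()+168).round(1) if len(y) else None,end=' ')
s=manip.state();print(s['time'],s['tcp_pos'].round(4),s['contact_force'].round(1))
E
python3 ck.py
```

```text
base shift 1 0 0.94
wall shift 0 -1 0.76
252 187.0 256 191.0 260 193.5 264 194.0 268 193.0 272 192.5 276 191.0 10.7 [ 0.4442 -0.2048  0.0777] [ 2.3 -0.1  1.4]
```

>>> play_rows([
  [0.05, -0.05, -0.5, 0],
  [0.1, -0.1, -0.6, 0],
  [0, 0, 0, 0],
], claw=0.9)

```text
time: 11.0
tcp_pos: [0.446, -0.2068, 0.0659]
orientation: [0.0, 0.815, 0.58, -0.0]
contact_force: [0.8, -0.8, 4.5]
opening: 0.0083
gripper_force: 2.9
```

>>> play_rows([
  [0, 0, 0, 0],
  [0, 0, 0, 0],
  [-0.05, 0.05, 0.4, 0],
  [-0.05, 0.07, 0.4, 0],
  [0, 0, 0, 0],
], claw=0.94)

```text
time: 11.5
tcp_pos: [0.4441, -0.2048, 0.0747]
orientation: [-0.0, 0.815, 0.58, -0.0]
contact_force: [-0.3, 0.9, -0.1]
opening: 0.0052
gripper_force: 10.6
```

```bash
python3 ck.py
```

```text
base shift 1 0 0.93
wall shift 1 -1 0.78
252 187.0 256 191.5 260 194.0 264 194.5 268 194.0 272 193.0 276 192.0 11.55 [ 0.4442 -0.2048  0.0746] [-0.9  1.4 -0.7]
```

>>> play_rows([
  [-0.05, 0.05, 0.4, 0],
  [0, 0.05, 0.4, 0],
  [0, 0, 0.4, 0],
  [0, 0, 0.4, 0],
  [0, 0, 0, 0],
])

```text
time: 12.05
tcp_pos: [0.4444, -0.2042, 0.091]
orientation: [0.0, 0.815, 0.58, 0.0]
contact_force: [-0.8, 1.5, -0.9]
opening: 0.0057
gripper_force: 11.0
```

```bash
python3 ck.py
```

```text
base shift 1 0 0.93
wall shift 0 -5 0.69
252 187.0 256 189.5 260 190.5 264 191.0 268 190.0 272 189.0 276 188.0 12.1 [ 0.4441 -0.2042  0.0907] [-0.1  1.3 -0. ]
```

>>> play_rows([
  [0.04, -0.06, 0.6, -0.008],
  [0.08, -0.11, 0.6, -0.008],
  [0.12, -0.18, 0.57, -0.018],
  [0.13, -0.18, 0.57, -0.018],
  [0, 0, 0, 0],
])

```text
time: 12.6
tcp_pos: [0.4484, -0.2099, 0.1147]
orientation: [0.001, 0.83, 0.558, 0.0]
contact_force: [-0.8, 1.3, 1.3]
opening: 0.005
gripper_force: 10.4
```

```bash
python3 ck.py
```

```text
base shift 1 0 0.92
wall shift 2 0 0.65
252 186.0 256 185.5 260 184.5 264 183.5 268 182.5 272 181.5 276 180.0 12.65 [ 0.4479 -0.2096  0.1143] [-1.1  1.6  0.9]
```

Run:
```python
from h import *
S=snap('side');T=snap('top');ref=cv2.imread('pics/s2.png')
for nm,im in(('e1',cv2.imread('pics/e1.png')),('now',S['image'])):
    x0,y0,x1,y1=250,200,277,214
    r=cv2.matchTemplate(im[y0-12:y1+12,x0-12:x1+12],ref[y0:y1,x0:x1],cv2.TM_CCOEFF_NORMED);print(nm,cv2.minMaxLoc(r)[1::2])
c=np.array([.512,-.230]);yw=-.97;x=np.array([np.cos(yw),np.sin(yw)]);y=np.array([-x[1],x[0]])
for a in(1.2,1.1,1.0,.9):
  print(a,[proj(S,np.r_[c-x*h*np.sin(a)+y*Y,.096+h*np.cos(a)]).round(1).tolist() for Y,h in((36e-3,.062),(0,.066),(-30e-3,.063))],proj(T,np.r_[c-x*.062*np.sin(a)+y*.036,.096+.062*np.cos(a)]).round(1))
m=cv2.inRange(cv2.cvtColor(T['image'],cv2.COLOR_BGR2HSV),(4,110,100),(20,255,255));m[:, :280]=0;m[:,350:]=0;m[:160]=0;m[245:]=0
p=np.argwhere(m);i=p[:,1].argmin();print('top leftmost',p[i][::-1]);cv2.imwrite('pics/s3.png',S['image'])
```

```text
e1 (0.8251959681510925, (11, 11))
now (0.9229459166526794, (13, 12))
1.2 [[262.5, 185.6], [271.7, 183.0], [278.4, 180.8]] [298.8 205.4]
1.1 [[262.1, 183.9], [271.3, 181.2], [278.0, 179.1]] [299.9 204.6]
1.0 [[261.7, 182.2], [270.8, 179.4], [277.5, 177.4]] [301.2 203.7]
0.9 [[261.1, 180.6], [270.2, 177.7], [277.0, 175.7]] [302.6 202.6]
top leftmost [299 205]
```

>>> play_rows([
  [0.18, -0.27, 0.52, -0.028],
  [0.19, -0.27, 0.51, -0.029],
  [0.24, -0.35, 0.44, -0.04],
  [0.24, -0.35, 0.43, -0.04],
  [0, 0, 0, 0],
])

```text
time: 13.25
tcp_pos: [0.457, -0.2226, 0.1336]
orientation: [0.001, 0.867, 0.499, 0.0]
contact_force: [-2.4, 0.9, 1.8]
opening: 0.0058
gripper_force: 7.5
```

```bash
python3 ck.py
```

```text
base shift 1 -1 0.88
wall shift 1 -1 0.68
252 None 256 179.5 260 177.5 264 176.0 268 175.0 272 174.0 276 172.5 13.3 [ 0.4565 -0.2222  0.1332] [-1.9  1.2  1.7]
```

>>> play_rows([
  [0, 0, 0, 0],
  [0, 0, 0, 0],
  [0.3, 0.2, 0, -0.1],
  [0.4, 0.3, 0, -0.12],
  [0.5, 0.35, 0, -0.12],
], claw=0.74)

```text
time: 13.8
tcp_pos: [0.4685, -0.2135, 0.1327]
orientation: [0.0, 0.939, 0.344, -0.0]
contact_force: [0.5, -1.0, 0.9]
opening: 0.0221
gripper_force: 0.0
```

>>> play_rows([
  [0.3, 0.2, 0, -0.106],
  [0, 0, 0, 0],
])

```text
time: 14.0
tcp_pos: [0.4721, -0.2109, 0.1327]
orientation: [0.0, 0.955, 0.296, 0.0]
contact_force: [0.5, 0.5, -0.1]
opening: 0.0225
gripper_force: 0.0
```

```bash
python3 ck.py
python3 - <<'E'
from h import *
T=snap('top');S=snap('side','s4.png');cv2.imwrite('pics/t4.png',T['image'])
m=cv2.inRange(cv2.cvtColor(T['image'],cv2.COLOR_BGR2HSV),(4,110,100),(20,255,255));m[:, :280]=0;m[:,350:]=0;m[:160]=0;m[245:]=0
p=np.argwhere(m);i=p[:,1].argmin();print('top leftmost',p[i][::-1])
c=np.array([.512,-.230]);yw=-.97;x=np.array([np.cos(yw),np.sin(yw)]);y=np.array([-x[1],x[0]])
for a in(.9,.8,.7,.6):print(a,proj(S,np.r_[c-x*.066*np.sin(a),.096+.066*np.cos(a)]).round(1),proj(S,np.r_[c-x*.062*np.sin(a)+y*.036,.096+.062*np.cos(a)]).round(1),proj(T,np.r_[c-x*.062*np.sin(a)+y*.036,.096+.062*np.cos(a)]).round(1))
E
```

```text
base shift 1 0 0.88
wall shift 2 0 0.65
252 184.5 256 180.5 260 178.5 264 177.0 268 176.0 272 175.0 276 None 14.05 [ 0.4717 -0.2112  0.1327] [-0.2  0.6  0.5]
top leftmost [304 197]
0.9 [270.2 177.7] [261.1 180.6] [302.6 202.6]
0.8 [269.6 175.9] [260.5 178.9] [304.2 201.5]
0.7 [268.8 174.3] [259.8 177.4] [305.9 200.4]
0.6 [268.  172.7] [259.  175.9] [307.7 199.1]
```

>>> play_rows([
  [0.43, -0.63, 0.1, 0],
  [0.43, -0.63, 0.2, 0],
  [0.43, -0.63, 0.3, 0],
  [0.43, -0.63, 0.4, 0],
  [0.43, -0.63, 0.4, 0],
])

```text
time: 14.65
tcp_pos: [0.4935, -0.2438, 0.1472]
orientation: [0.0, 0.955, 0.296, 0.0]
contact_force: [-0.5, 0.3, -0.3]
opening: 0.0225
gripper_force: 0.3
```

>>> play_rows([
  [0, 0, 0, 0],
  [0, 0, 0, 0],
  [0, 0, 0, 0],
  [0, 0, 0, 0],
], claw=0.92, newtons=20)

```text
time: 15.05
tcp_pos: [0.4929, -0.2427, 0.1467]
orientation: [-0.0, 0.955, 0.297, -0.0]
contact_force: [-0.6, -0.6, 0.5]
opening: 0.0069
gripper_force: 0.1
```

```bash
python3 ck.py
python3 - <<'E'
from h import *
T=snap('top','t5.png');S=snap('side','s5.png')
c=np.array([.512,-.230]);yw=-.97;x=np.array([np.cos(yw),np.sin(yw)]);y=np.array([-x[1],x[0]])
for a in(.3,.15,0,-.15):print(a,proj(S,np.r_[c-x*.066*np.sin(a),.096+.066*np.cos(a)]).round(1),proj(S,np.r_[c-x*.062*np.sin(a)+y*.036,.096+.062*np.cos(a)]).round(1),proj(T,np.r_[c-x*.062*np.sin(a)+y*.036,.096+.062*np.cos(a)]).round(1))
z=lambda i,x,y,w,h,f:cv2.resize(i[y:y+h,x:x+w],None,fx=f,fy=f,interpolation=cv2.INTER_CUBIC)
cv2.imwrite('pics/d5.png',np.hstack([z(T['image'],280,155,65,80,6),z(S['image'],230,140,65,80,6)]))
E
```

```text
base shift 2 0 0.88
wall shift 2 0 0.67
252 178.0 256 169.0 260 None 264 None 268 None 272 None 276 168.0 15.1 [ 0.4929 -0.2427  0.1468] [0.9 0.5 0. ]
0.3 [265.4 168.7] [256.6 172. ] [313.5 195.2]
0.15 [263.9 167.1] [255.2 170.5] [316.5 193.2]
0 [262.5 165.9] [253.9 169.4] [319.4 191.3]
-0.15 [261.1 165. ] [252.6 168.6] [322.3 189.4]
```

View pics/d5.png

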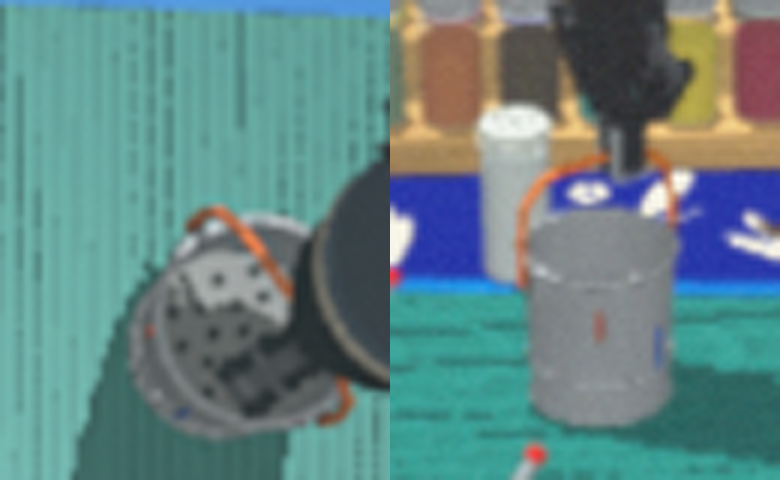

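The picture shows the pail standing flat with the bail upright between the fingers, which sit at about (628,140), off centre on the pail's -y side. Next I grip firmly and check the clearance around the hook.

>>> play_rows([
  [0, 0, 0, 0],
  [0, 0, 0, 0],
  [0, 0, 0.3, 0],
  [0, 0, 0.4, 0],
  [0, 0, 0.5, 0],
], claw=1, newtons=100)

```text
time: 15.7
tcp_pos: [0.4927, -0.2427, 0.1588]
orientation: [-0.0, 0.955, 0.296, -0.0]
contact_force: [-0.6, -1.0, -5.1]
opening: 0.0014
gripper_force: 75.6
```

>>> play_rows([
  [0, 0, 1, 0],
  [0, 0, 1.5, 0],
  [0, 0, 1.5, 0],
  [0, 0, 1, 0],
  [0, 0, 0, 0],
])

```text
time: 16.2
tcp_pos: [0.4938, -0.2432, 0.2106]
orientation: [0.001, 0.955, 0.296, 0.001]
contact_force: [0.4, -0.7, -4.6]
opening: 0.0014
gripper_force: 75.6
```

Run:
```python
from h import *
T=snap('top','t6.png');S=snap('side','s6.png')
t0=cv2.imread('pics/top0.png')
for n,u,v in(('crimson',250,111),('ochre?',275,119),('teal?',299,119),('violet',337,131)):
  q=onz(T,u,v,.115);print(n,q.round(3),np.linalg.norm(q[:2]-[.637,.1096]).round(3))
s=manip.state();print(s['tcp_pos'],s['contact_force'],s['torque'],s['orientation'],s['opening'])
# orange extents in side
m=cv2.inRange(cv2.cvtColor(S['image'],cv2.COLOR_BGR2HSV),(4,120,110),(18,255,255));m[:120]=0;m[200:]=0;m[:,:235]=0;m[:,295:]=0
for u in range(244,284,3):
  y=np.nonzero(m[:,u])[0];print(u,(y.min(),y.max()) if len(y) else None,end=' ')
```

```text
crimson [ 0.774 -0.024  0.115] 0.191
ochre? [ 0.753 -0.095  0.115] 0.235
teal? [ 0.755 -0.162  0.115] 0.297
violet [ 0.724 -0.27   0.115] 0.39
[ 0.49286423 -0.24282671  0.20877508] [ 0.68933771  0.07860778 -4.8824682 ] [-0.09952074  0.12765975  0.00430322] [2.25974847e-05 9.55081538e-01 2.96343137e-01 9.15918304e-06] 0.001965493710066955
244 (np.int64(148), np.int64(154)) 247 None 250 None 253 (np.int64(155), np.int64(157)) 256 (np.int64(152), np.int64(154)) 259 (np.int64(151), np.int64(153)) 262 (np.int64(151), np.int64(151)) 265 (np.int64(150), np.int64(150)) 268 None 271 None 274 (np.int64(150), np.int64(151)) 277 (np.int64(130), np.int64(162)) 280 (np.int64(130), np.int64(132)) 283 (np.int64(162), np.int64(162))
```

>>> play_rows([
  [0.2, 0.6, 0.7, 0.04],
  [0.4, 1.2, 0.9, 0.08],
  [0.5, 1.6, 0.9, 0.1],
  [0.5, 1.6, 0.9, 0.1],
  [0.5, 1.6, 0.9, 0.1],
])

```text
time: 16.8
tcp_pos: [0.514, -0.1756, 0.252]
orientation: [-0.0, 0.871, 0.492, -0.0]
contact_force: [-0.5, -0.6, -4.4]
opening: 0.0014
gripper_force: 75.6
```

>>> play_rows([
  [0.5, 1.6, 0, 0.1],
  [0.5, 1.6, 0, 0.1],
  [0.5, 1.6, 0, 0.1],
  [0.5, 1.6, 0, 0.1],
  [0.5, 1.6, 0, 0.1],
])

```text
time: 17.3
tcp_pos: [0.539, -0.0957, 0.2517]
orientation: [-0.0, 0.722, 0.692, -0.0]
contact_force: [0.7, 0.8, -4.1]
opening: 0.0014
gripper_force: 75.7
```

>>> play_rows([
  [0.5, 1.6, 0, 0.1],
  [0.5, 1.6, 0, 0.1],
  [0.5, 1.6, 0, 0.1],
  [0.5, 1.6, 0, 0.1],
  [0.5, 1.6, 0, 0.1],
])

```text
time: 17.8
tcp_pos: [0.5639, -0.0158, 0.2517]
orientation: [-0.0, 0.528, 0.849, -0.0]
contact_force: [-0.4, -0.0, -3.7]
opening: 0.0014
gripper_force: 75.7
```

>>> play_rows([
  [0.5, 1.6, 0, 0.1],
  [0.5, 1.1, 0, 0.1],
  [0.3, 0.6, 0, 0.12],
  [0, 0, 0, 0.1],
  [0, 0, 0, 0],
])

```text
time: 18.3
tcp_pos: [0.5768, 0.0166, 0.2515]
orientation: [-0.001, 0.341, 0.94, -0.0]
contact_force: [1.0, -0.8, -4.3]
opening: 0.0016
gripper_force: 75.6
```

Run:
```python
from h import *
T=snap('top','t7.png');S=snap('side','s7.png')
s=manip.state();print(s['time'],s['tcp_pos'],s['contact_force'],s['orientation'],s['opening'])
q=s['orientation'];print('ydeg',-90+2*np.degrees(np.arctan2(q[2],q[1])))
z=lambda i,x,y,w,h,f:cv2.resize(i[y:y+h,x:x+w],None,fx=f,fy=f,interpolation=cv2.INTER_CUBIC)
cv2.imwrite('pics/d7.png',np.hstack([z(T['image'],170,110,95,120,4),z(S['image'],185,120,95,120,4)]))
```

```text
18.4 [0.5767929  0.01612349 0.25160414] [-1.17399573  0.04891836 -4.44913316] [-3.36037566e-04  3.43822462e-01  9.39034607e-01 -9.06445777e-05] 0.0013340078789484135
ydeg 49.78013540122552
```

View pics/d7.png

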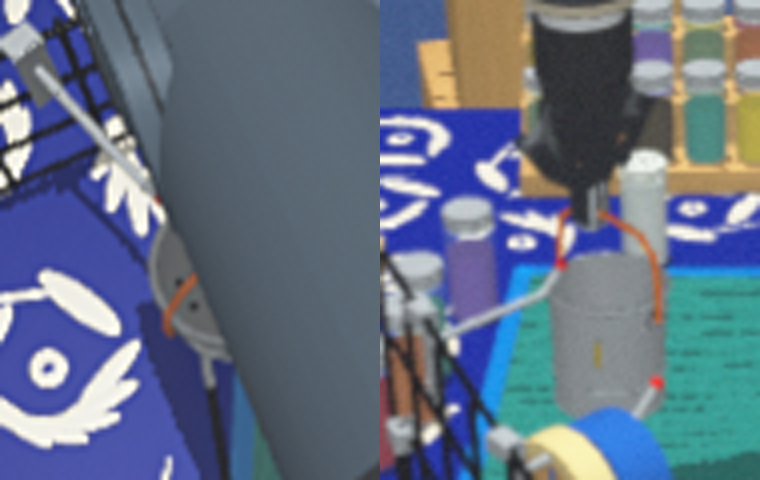

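The picture shows the pail hanging straight under the gripper. The wire arch is at about side (244,174), above and just short of the red ball at (230,186). I've now viewed 11 pictures, one over the limit, so the rest is by numbers only.

Run:
```python
from h import *
S=manip.snapshot('side');im=S['image']
for Y,d in((0,0),(.036,.004),(.025,.002)):
  yd=np.array([-.764,.645]); p=np.r_[np.array([.5768,.0161])+yd*(.0229+Y),.265-d];print(Y,p.round(3),proj(S,p))
m=cv2.inRange(cv2.cvtColor(im,cv2.COLOR_BGR2HSV),(4,110,100),(20,255,255));m[:150]=0;m[205:]=0;m[:,:227]=0;m[:,:]*=1;m[:,262:]=0
for u in range(227,262,3):
  y=np.nonzero(m[:,u])[0];print(u,(y.mean().round(1),len(y)) if len(y) else None,end=' ')
```

```text
0 [0.559 0.031 0.265] [242.1891623  173.88762257]
0.036 [0.532 0.054 0.261] [250.70051128 178.72956379]
0.025 [0.54  0.047 0.263] [248.06765974 177.00766798]
227 (np.float64(166.5), 2) 230 (np.float64(173.8), 5) 233 None 236 None 239 None 242 (np.float64(174.0), 1) 245 (np.float64(176.0), 1) 248 (np.float64(177.5), 2) 251 (np.float64(180.5), 2) 254 (np.float64(193.5), 14) 257 None 260 (np.float64(162.5), 8)
```

>>> play_rows([
  [0, 0, 0, -0.05],
  [0, 0, 0, -0.046],
  [0, 0, 0, 0],
])

```text
time: 18.75
tcp_pos: [0.5769, 0.016, 0.2519]
orientation: [0.0, 0.389, 0.921, -0.0]
contact_force: [-0.4, 0.6, -3.7]
opening: 0.0016
gripper_force: 75.6
```

>>> play_rows([
  [0, 0, 0.4, 0],
  [0.7, 0.68, 0, 0],
  [0.8, 0.78, 0, 0],
  [0.8, 0.78, 0, 0],
  [0.8, 0.78, 0, 0],
])

```text
time: 19.25
tcp_pos: [0.6089, 0.0476, 0.2557]
orientation: [-0.0, 0.387, 0.922, 0.0]
contact_force: [0.3, -1.0, -4.3]
opening: 0.0016
gripper_force: 75.6
```

>>> play_rows([
  [0.7, 0.68, 0, 0],
  [0.7, 0.68, 0, 0],
  [0.7, 0.68, 0, 0],
  [0, 0, 0, 0],
])

```text
time: 19.65
tcp_pos: [0.6298, 0.0683, 0.2556]
orientation: [-0.0, 0.387, 0.922, 0.001]
contact_force: [0.9, -0.0, -3.3]
opening: 0.0015
gripper_force: 75.6
```

>>> play_rows([
  [0.7, 0.68, 0, 0],
  [0.7, 0.68, 0, 0],
  [0.7, 0.68, 0, 0],
  [0.6, 0.6, 0, 0],
  [0, 0, 0, 0],
])

```text
time: 20.15
tcp_pos: [0.6567, 0.0947, 0.2556]
orientation: [-0.0, 0.387, 0.922, 0.001]
contact_force: [0.1, 1.0, -4.5]
opening: 0.0018
gripper_force: 75.6
```

Run:
```python
from h import *
S=snap('side','s8.png');im=S['image'];s=manip.state();print(s['tcp_pos'],s['contact_force'],s['torque'])
t=s['tcp_pos'];yd=np.array([-.698,.716])
for Y,d in((0,0),(.025,.002),(.036,.004)):
  p=np.r_[t[:2]+yd*(.0229+Y),t[2]+.0135-d];print(Y,p.round(3),proj(S,p))
print('prong pt',proj(S,np.r_[t[:2]+yd*.0229,.2305]))
m=cv2.inRange(cv2.cvtColor(im,cv2.COLOR_BGR2HSV),(4,110,100),(20,255,255))
ys,xs=np.nonzero(m[150:225,195:250]);
for u in sorted(set(xs)):print(u+195,(ys[xs==u]+150).tolist())
```

```text
[0.65619548 0.0939755  0.25562328] [ 0.0553017   0.22209249 -4.05209893] [-0.06863709 -0.08061844 -0.02268637]
0 [0.64  0.11  0.269] [212.16907497 185.01737808]
0.025 [0.623 0.128 0.267] [217.35063549 188.68239558]
0.036 [0.615 0.136 0.265] [219.69128388 190.66182463]
prong pt [213.02013358 196.48010653]
195 [212, 213, 222, 223, 224]
196 [221, 222, 223, 224]
197 [223]
201 [186, 187, 188, 189, 190, 191, 192, 193, 194]
202 [184, 185]
210 [184, 185]
211 [184, 185]
212 [185, 186]
213 [186]
214 [187]
218 [190]
220 [193, 194]
221 [166, 167, 194, 195, 196, 197, 198]
222 [162, 163, 164, 165, 166, 167, 196, 197, 198, 199, 200, 201, 202, 203, 204, 205]
223 [162, 163, 164, 165, 166, 167, 200, 201, 202, 203, 204, 205, 206, 207, 208, 209, 210, 211, 212]
224 [162, 163, 164, 165, 166, 167]
225 [162, 163, 164, 165, 166, 167]
226 [163, 164, 165, 166, 167]
227 [163, 164, 165, 166, 167]
228 [162, 163, 164, 165, 166, 167]
229 [162, 163, 164, 165, 166, 167]
230 [162, 163, 164, 165, 166, 167]
231 [162, 163, 164, 165, 166, 167]
232 [161, 162, 163, 164, 165, 166, 167]
233 [150, 151, 153, 157, 158, 159, 160,
[... 320 characters left out ...]
 156, 157, 158, 159, 160, 161, 162, 163, 164, 165, 166, 167]
238 [150, 151, 152, 153, 154, 155, 156, 157, 158, 159, 160, 161, 162, 163, 164, 165, 166, 167]
239 [150, 151, 152, 153, 154, 155, 156, 157, 158, 159, 160, 162, 163, 164, 165, 166, 167]
240 [150, 151, 152, 153, 154, 155, 156, 157, 158, 159, 160, 162, 163, 164, 165, 166, 167]
241 [150, 151, 152, 153, 154, 155, 156, 157, 158, 159, 160, 162, 163, 164, 165, 166, 167]
242 [150, 151, 152, 153, 154, 155, 156, 157, 158, 159, 160, 162, 163, 164, 165, 166, 167]
243 [150, 151, 152, 153, 154, 155, 156, 157, 158, 159, 165, 166]
244 [150, 151, 152, 153, 154, 155, 156, 157, 158]
245 [152, 153, 154, 155, 156]
246 [150, 151, 152, 153, 154, 155, 156]
```

>>> play_rows([
  [-0.5, -0.5, 0, 0],
  [0, 0, -0.8, 0],
  [0, 0, -1, 0],
  [0, 0, -1, 0],
  [0, 0, 0, 0],
])

```text
time: 20.7
tcp_pos: [0.65, 0.0876, 0.2256]
orientation: [-0.001, 0.387, 0.922, -0.001]
contact_force: [-0.1, -0.3, -4.1]
opening: 0.0012
gripper_force: 75.5
```

>>> play_rows([
  [0, 0, -0.3, 0],
  [0, 0, -0.2, 0],
  [0, 0, 0, 0],
])

```text
time: 21.0
tcp_pos: [0.651, 0.0882, 0.2227]
orientation: [-0.0, 0.387, 0.922, -0.0]
contact_force: [-0.6, 0.2, -4.2]
opening: 0.0018
gripper_force: 75.6
```

>>> play_rows([
  [0, 0, -0.2, 0],
  [0, 0, 0, 0],
])

```text
time: 21.2
tcp_pos: [0.651, 0.0882, 0.2208]
orientation: [0.0, 0.387, 0.922, -0.0]
contact_force: [-0.2, 0.5, -4.2]
opening: 0.0014
gripper_force: 75.6
```

>>> play_rows([
  [0, 0, -0.2, 0],
  [0, 0, 0, 0],
])

```text
time: 21.4
tcp_pos: [0.6511, 0.0882, 0.2188]
orientation: [0.0, 0.387, 0.922, 0.0]
contact_force: [0.1, 0.5, -3.7]
opening: 0.0019
gripper_force: 75.6
```

>>> play_rows([
  [0, 0, -0.1, 0],
  [0, 0, 0, 0],
])

```text
time: 21.6
tcp_pos: [0.6512, 0.0882, 0.2182]
orientation: [0.0, 0.388, 0.922, 0.0]
contact_force: [-0.1, 0.0, 0.2]
opening: 0.0013
gripper_force: 75.9
```

>>> play_rows([
  [0, 0, -0.1, 0],
  [0, 0, 0, 0],
])

```text
time: 21.8
tcp_pos: [0.6513, 0.0882, 0.2175]
orientation: [0.0, 0.388, 0.922, 0.0]
contact_force: [-1.3, -1.4, 5.9]
opening: 0.002
gripper_force: 76.4
```

>>> play_rows([
  [0, 0, 0.1, 0],
  [0, 0, 0, 0],
  [0, 0, 0, 0],
], newtons=20)

```text
time: 22.1
tcp_pos: [0.6512, 0.0882, 0.218]
orientation: [0.0, 0.388, 0.922, 0.0]
contact_force: [0.2, 0.5, 1.5]
opening: 0.002
gripper_force: 76.1
```

>>> play_rows([
  [0, 0, 0, 0],
  [0, 0, 0, 0],
  [0, 0, 0, 0],
  [0, 0, 0, 0],
  [0, 0, 0, 0],
], claw=0.92)

```text
time: 22.6
tcp_pos: [0.651, 0.0881, 0.2178]
orientation: [-0.0, 0.387, 0.922, -0.0]
contact_force: [0.4, 1.2, 0.2]
opening: 0.0067
gripper_force: 0.0
```

>>> play_rows([
  [0, 0, 0, 0],
  [0, 0, 0, 0],
  [0, 0, 0, 0],
  [0, 0, 0, 0],
  [0, 0, 0, 0],
], claw=0.75)

```text
time: 23.1
tcp_pos: [0.651, 0.0882, 0.2178]
orientation: [-0.0, 0.387, 0.922, -0.0]
contact_force: [-0.3, -0.3, 0.4]
opening: 0.0208
gripper_force: 0.0
```

```bash
cat > w.py <<'E'
from h import *
import sys
S=snap('side',sys.argv[1]);im=S['image'];s=manip.state();print(s['time'],s['tcp_pos'],s['contact_force'],s['opening'])
b=np.array([.651,.0882])+np.array([-.698,.716])*.0229;yd=np.array([-.698,.716])
for Y,d in((-.036,.004),(0,0),(.036,.004)):print(Y,proj(S,np.r_[b+yd*Y,.233-d]))
m=cv2.inRange(cv2.cvtColor(im,cv2.COLOR_BGR2HSV),(4,110,100),(20,255,255))
ys,xs=np.nonzero(m[168:235,190:240])
for u in sorted(set(xs)):print(u+190,(ys[xs==u]+168).mean().round(1),(xs==u).sum(),end='; ')
E
python3 w.py s9.png
```

```text
23.15 [0.65100995 0.0881661  0.21785379] [0.13026372 0.94491073 0.25752635] 0.02163429898782151
-0.036 [207.93146382 191.57041401]
0 [214.96791523 194.79142534]
0.036 [222.42168739 200.50217364]
190 214.9 14; 191 216.5 11; 192 218.5 8; 193 205.5 2; 194 209.0 8; 195 220.6 5; 196 223.0 3; 197 223.0 1; 205 199.0 1; 210 193.0 1; 211 193.0 1; 212 193.5 2; 213 193.5 2; 214 194.5 2; 215 195.0 3; 216 196.0 1; 217 196.5 2; 218 197.0 1; 220 199.0 1; 221 199.5 2; 222 201.0 3; 223 202.5 2; 224 204.5 4; 225 207.5 6; 226 212.5 10; 227 217.0 9; 228 221.0 1;
```

Released: the wire rests on the prong where predicted. Next I go straight up, back away and check for stillness.

>>> play_rows([
  [0, 0, 0.8, 0],
  [0, 0, 1.2, 0],
  [0, 0, 1.5, 0],
  [0, 0, 2, 0],
  [0, 0, 3, 0],
])

```text
time: 23.65
tcp_pos: [0.6505, 0.088, 0.3036]
orientation: [-0.001, 0.387, 0.922, -0.0]
contact_force: [1.1, -0.2, -0.0]
opening: 0.0214
gripper_force: 0.0
```

>>> play_rows([
  [0, -1, 4, 0],
  [-1, -3, 3, 0],
  [-2, -4, 0, 0],
  [-2, -4, 0, 0],
  [-2, -4, 0, 0],
])

```text
time: 24.15
tcp_pos: [0.5802, -0.0729, 0.3743]
orientation: [0.001, 0.387, 0.922, 0.0]
contact_force: [0.3, -0.9, 0.9]
opening: 0.0217
gripper_force: 0.0
```

>>> play_rows([
  [0, -4, 0, 0],
  [0, -4, 0, 0],
  [0, -2, 0, 0],
  [0, 0, 0, 0],
  [0, 0, 0, 0],
])

```text
time: 24.65
tcp_pos: [0.5811, -0.1715, 0.3737]
orientation: [0.0, 0.388, 0.922, 0.0]
contact_force: [0.3, 0.9, -1.0]
opening: 0.0213
gripper_force: 0.0
```

```bash
python3 w.py sA.png
```

```text
24.7 [ 0.58118706 -0.17051943  0.37368673] [0.32975305 1.01253646 0.95102762] 0.021098991473027982
-0.036 [207.93146382 191.57041401]
0 [214.96791523 194.79142534]
0.036 [222.42168739 200.50217364]
190 215.6 13; 191 217.0 11; 192 218.5 8; 194 208.5 6; 195 219.5 4; 196 222.5 4; 197 223.0 1; 205 197.0 5; 206 193.5 2; 207 192.5 2; 208 192.5 2; 209 193.0 1; 210 193.0 1; 211 193.5 2; 212 194.0 1; 213 194.5 2; 214 195.0 1; 215 195.5 2; 216 196.5 2; 217 196.5 2; 218 197.0 1; 219 198.0 1; 220 198.5 2; 221 199.5 2; 222 201.0 3; 223 202.5 4; 224 204.5 4; 225 207.5 6; 226 213.0 11; 227 217.0 9; 228 221.0 1;
```

>>> play_rows([
  [0, 0, 0, 0],
  [0, 0, 0, 0],
  [0, 0, 0, 0],
  [0, 0, 0, 0],
  [0, 0, 0, 0],
])

```text
time: 25.2
tcp_pos: [0.581, -0.1716, 0.3728]
orientation: [-0.0, 0.387, 0.922, -0.0]
contact_force: [0.1, -0.7, 0.9]
opening: 0.0217
gripper_force: 0.0
```

Run:
```python
from h import *
a=cv2.imread('pics/sA.png').astype(int);S=snap('side','sB.png');b=S['image'].astype(int);T=snap('top','tB.png')
d=abs(a-b).max(2);print('moved px side',(d[150:260,180:260]>60).sum())
for i in range(2):pass
m=cv2.inRange(cv2.cvtColor(S['image'],cv2.COLOR_BGR2HSV),(4,110,100),(20,255,255));ys,xs=np.nonzero(m[185:225,202:232]);print('wire px',len(xs),xs.min()+202,xs.max()+202,ys.min()+185,ys.max()+185)
# others unmoved: compare top0 away from pail/arm
t0=cv2.imread('pics/top0.png').astype(int);dt=abs(t0-T['image'].astype(int)).max(2)
for n,(x,y,w,h) in dict(jars=(238,98,115,55),palette=(98,222,75,80),brush_a=(215,190,20,70),brush_b=(343,240,50,62),shaker=(355,170,38,35)).items():print(n,(dt[y:y+h,x:x+w]>70).sum())
```

```text
moved px side 0
wire px 67 205 228 192 221
jars 1577
palette 0
brush_a 0
brush_b 1296
shaker 501
```

```bash
python3 -c "
from plant import manip
print(manip.hand_in())"
```

```text
the job is handed in; nothing more can be done
None
```

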